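# Carry the glazed beakers over to the kiln rack in order

### The job

Move the four glazed beakers from the drying board into the wooden carrying rack, one to a compartment and in the same order, because the glaze log goes by position: the beaker nearest the drying board's red end goes into the compartment next to the rack's red bar, and so on along the row. Keep them upright, set each down without dropping it or knocking it against another, and leave the jar, brush and bowl alone. At the end all four stand still in their compartments, let go of.

Things in the scene. Friction and masses are not known exactly. Their poses are not given: they have to be found in the camera images.
- cup_ochre: the ochre-yellow glazed ceramic beaker: straight round open beaker, 56 mm outside diameter, 75 mm high, wall 5 mm, 0.11 to 0.22 kg, with a bare clay band at the foot. Origin: centre of its underside; z is its axis, up. It starts upright on its plaster bat on the drying board, underside 22 mm above the table.
- cup_blue: the blue glazed ceramic beaker: straight round open beaker, 56 mm outside diameter, 75 mm high, wall 5 mm, 0.11 to 0.22 kg, with a bare clay band at the foot. Origin: centre of its underside; z is its axis, up. It starts upright on its plaster bat on the drying board, underside 22 mm above the table.
- cup_green: the green glazed ceramic beaker: straight round open beaker, 56 mm outside diameter, 75 mm high, wall 5 mm, 0.11 to 0.22 kg, with a bare clay band at the foot. Origin: centre of its underside; z is its axis, up. It starts upright on its plaster bat on the drying board, underside 22 mm above the table.
- cup_white: the white glazed ceramic beaker: straight round open beaker, 56 mm outside diameter, 75 mm high, wall 5 mm, 0.11 to 0.22 kg, with a bare clay band at the foot. Origin: centre of its underside; z is its axis, up. It starts upright on its plaster bat on the drying board, underside 22 mm above the table.
- bat_ochre: fixed plaster disc (74 mm across, 8 mm thick) under the ochre-yellow beaker at the start. All four discs look alike, in a row 84 mm apart on the fixed brown drying board (110 x 402 mm, grey edge 18 mm high). Origin: underside centre, 14 mm above the table; y runs along the row to the board's red end: a red bar 45 mm high, always at the robot's left (+y), 56 mm past the nearest disc's centre.
- bat_blue: fixed plaster disc (74 mm across, 8 mm thick) under the blue beaker at the start. All four discs look alike, in a row 84 mm apart on the fixed brown drying board (110 x 402 mm, grey edge 18 mm high). Origin: underside centre, 14 mm above the table; y runs along the row to the board's red end: a red bar 45 mm high, always at the robot's left (+y), 56 mm past the nearest disc's centre.
- bat_green: fixed plaster disc (74 mm across, 8 mm thick) under the green beaker at the start. All four discs look alike, in a row 84 mm apart on the fixed brown drying board (110 x 402 mm, grey edge 18 mm high). Origin: underside centre, 14 mm above the table; y runs along the row to the board's red end: a red bar 45 mm high, always at the robot's left (+y), 56 mm past the nearest disc's centre.
- bat_white: fixed plaster disc (74 mm across, 8 mm thick) under the white beaker at the start. All four discs look alike, in a row 84 mm apart on the fixed brown drying board (110 x 402 mm, grey edge 18 mm high). Origin: underside centre, 14 mm above the table; y runs along the row to the board's red end: a red bar 45 mm high, always at the robot's left (+y), 56 mm past the nearest disc's centre.
- rack: fixed wooden carrying rack, 94 x 386 mm: four compartments, 78 x 78 mm inside, in a row along its y axis, centred at x = 0, y = -126, -42, 42, 126 mm. Compartment floor 10 mm, top of the 6 mm thick walls 30 mm above the table. Origin: centre of its underside, on the table. Either the rack or the drying board is the one nearer the robot.
- red_block: fixed red bar, 94 x 22 mm, top 45 mm above the table, marking the rack's red end: at y = +182 or -182 mm in the rack's frame (it varies); a bare wood bar of the same size is at the other end. Origin: centre of its underside, 10 mm above the table. Compartment centres lie 56, 140, 224 and 308 mm from it along the row.
- glaze_jar: bystander: closed dark red jar, 70 mm diameter, 90 mm high, standing to the robot's left of the work. Origin: centre of its underside.
- brush: bystander: paint brush lying on the table to the robot's right of the work. Origin: on its underside.
- water_bowl: bystander: empty terracotta bowl, 120 mm diameter, 50 mm high, to the robot's right of the work. Origin: centre of its underside.

How it is judged:
By the outcome, as a careful person would: the job done as asked, in the order asked, and still so for the second after the job is handed in, with the robot touching nothing.
It also fails if it takes over 104 s, if anything falls off the work surface, if the arm or the gripper's body presses on something with over 40 N, if the wrist force passes 120 N, or if a joint passes its speed limit or range.

### The arm

A 6-joint arm with a two-finger parallel gripper is mounted at the origin on the work surface. World frame = base frame: x ahead of the robot, y to its left, z up, the work surface at z = 0. Lengths are in m, angles in rad, forces in N, time in s.
With the tool pointing down it reaches from about 0.375 to 0.825 m from the base axis. Payload 5.5 kg.
Tool frame: the origin (TCP) lies where the fingers leave the gripper's body, on its centre line; the fingertips stand 73 mm ahead of it and the grasp point (between the pads) lies 54 mm ahead of it; z points along the fingers, y is the line along which they close (so a half turn about z gives the same grasp; the last joint's range is limited). The gripper opens to 85 mm and grips with 20 to 120 N. Pads are 22 mm wide; open, the fingers measure 114 mm over their backs; the gripper's body (76 mm by 85 mm) begins 54 mm behind the grasp point. The pads swing forward as they close: fully open they stand 13 mm farther back than shut.
Start: joints at [1.108, 0.314, -0.047, 1.21, 0, 1.571], TCP at [0.268, 0.537, 0.304] pointing down, gripper open.
Joint ranges: [-2.67, 2.67], [-0.69, 1.73], [-1.03, 1.25], [-2.08, 2.16], [-1.42, 1.45], [-3.14, 3.14]. Speed limits (rad/s): [2.39, 2.39, 3.01, 3.14, 3.14, 3.14].

### API

Orientations are given as a unit quaternion [w, x, y, z].
In Python, from rig import get_obs, snapshot, calibration, close_job gives the robot as it stands.
- The arm moves only by the tool step_arm, never from a script. Its argument "steps" is a list that holds one entry, the list of rows, each a list of 6 numbers: the shift along the world's x, y, z in m, then the turn, a rotation vector about the world's x, y, z in degrees. In form: [[[tx, ty, tz, rx, ry, rz], ...]]. A call has 1 to 12 rows; each row is the pose to reach, as a shift and turn from the pose commanded when the call began; what a row does not reach only later rows make up. A row lasts 1/12 s, in which the tool goes at most 41.7 mm and 7.16 degrees, less where a joint would pass 70% of its speed; a pose out of reach is approached as far as the arm can. A call with a gripper value outside its range is refused whole. "claw" is the finger opening in m, from 0 to 0.0854, set as the call begins (left out, the last holds). The fingers move at their own pace and stop on an object; the grip force is fixed at half the most. Time passes only in rows, so rows that repeat a pose let the fingers close. It gives the time, the measured TCP pose, the force, the opening and the grip force at its end, in the units of the state.
- get_obs(): the state, without advancing time (a new reading comes with each control period).
- snapshot(name): name is "scene" or "top" or "wrist"; returns the picture (420x560x3 uint8, red, green, blue); there is no depth.
- calibration(name): a dict with "intrinsics" (3x3 intrinsics, pixels), "pose" (4x4, takes a point from camera to world coordinates); the wrist camera has in their place "hand_eye" (4x4, takes a point from camera to tool coordinates, whose origin is the TCP and whose axes are the flange's). Camera axes: x right, y up, looking along -z (the intrinsics and any distortion apply to the point x, -y, -z); pixel columns grow to the right and rows downward; lengths in m; the calibration is good to about 2 mm. A picture is of the moment at which its call begins: read the wrist's pose just before it. calibration takes no time and is no camera call.
- close_job(): hands the job in; it is judged then, once.
The state is a dict: "time_s": time; "q": joint angles; "qd": joint speeds; "tau": joint torques, N m; "eef_pos": TCP position; "orientation": TCP orientation; "contact_force": force on the tool from outside, world axes, zero at the start; "ft_torque": the same for the moment, N m; "gripper_width": opening from 0.0 (shut) to 1.0 (fully open); "grasp_force": force on a finger pad.
Only numpy, scipy, OpenCV 4.12 (cv2) and the standard library are available. Lean on these libraries where they do the work, as an engineer would, in place of code of your own. Each camera call takes 0.05 s, during which the arm holds its last target. There are 200 camera calls.

## Working session

There is one attempt and no reset: what is moved stays moved. The work goes in short steps, Python scripts to look and compute and a tool call to move; the robot and the scene stay as the last step left them, time stands still between calls to the robot, and variables do not carry over. Pictures are saved under pics/ and viewed, at most 14 in all, crops included, and the job is handed in when it is done.

Besides the shell and the picture viewer there is one more tool, called after "Emit:" as name([rows], argument=value, ...), one row to a line, values as JSON. step_arm: Moves the arm, as the interface text tells. Its arguments: {"type":"object","properties":{"steps":{"type":"array","items":{"type":"array","items":{"type":"array","items":{"type":"number"}}}},"claw":{"type":"number"}},"required":["steps"]}

```bash
mkdir -p pics; python3 - <<'E'
from rig import *
import cv2,numpy as np
for n in("scene","top"):
    cv2.imwrite(f"pics/{n}0.png",snapshot(n)[:,:,::-1])
    c=calibration(n);print(n,{k:np.round(v,4).tolist() if not isinstance(v,str) else v for k,v in c.items()})
print({k:np.round(v,4).tolist() for k,v in calibration("wrist").items()})
print(get_obs())
E
```

```text
scene {'intrinsics': [[434.8126, 0.0, 278.5447], [0.0, 434.8126, 197.9611], [0.0, 0.0, 1.0]], 'pose': [[0.3118, -0.5059, 0.8042, 1.5866], [0.9501, 0.1642, -0.2651, -0.3837], [0.0021, 0.8468, 0.5319, 0.7799], [0.0, 0.0, 0.0, 1.0]]}
top {'intrinsics': [[459.127, 0.0, 276.0904], [0.0, 459.127, 208.239], [0.0, 0.0, 1.0]], 'pose': [[0.0178, 0.9926, -0.1199, 0.3569], [-0.9997, 0.0193, 0.0116, -0.0056], [0.0139, 0.1197, 0.9927, 1.2154], [0.0, 0.0, 0.0, 1.0]]}
{'intrinsics': [[313.3663, 0.0, 280.498], [0.0, 313.3663, 207.4046], [0.0, 0.0, 1.0]], 'hand_eye': [[-0.0001, 0.9449, 0.3274, 0.0831], [1.0, 0.0006, -0.0015, 0.0021], [-0.0016, 0.3274, -0.9449, -0.0702], [0.0, 0.0, 0.0, 1.0]]}
{'time_s': 0.1, 'q': array([ 1.10799409e+00,  3.14166456e-01, -4.79679503e-02,  1.21022528e+00,
        2.55441632e-06,  1.57079116e+00]), 'qd': array([ 0.00021824, -0.00156119,  0.00362669, -0.000599  , -0.00139556,
       -0.0013872 ]), 'tau': array([ 1.07150692e-03, -5.40765989e+01,  3.40541124e+01,  1.12624472e-02,
        1.22595293e-04,  1.85559493e-06]), 'eef_pos': array([0.26768913, 0.53651314, 0.30311891]), 'orientation': array([-1.80516487e-04,  2.29338938e-01,  9.73346311e-01, -7.60550361e-04]), 'contact_force': array([ 0.03290587, -0.12183235, -0.25589626]), 'ft_torque': array([-0.00713733, -0.03685743, -0.05545504]), 'grasp_force': 0.0, 'gripper_width': 1.0017511383636488}
```

View pics/top0.png

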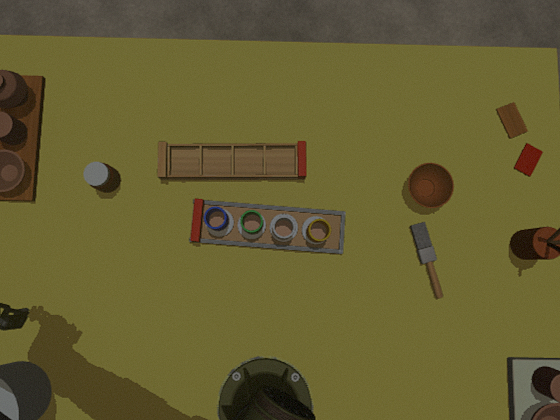

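View pics/scene0.png

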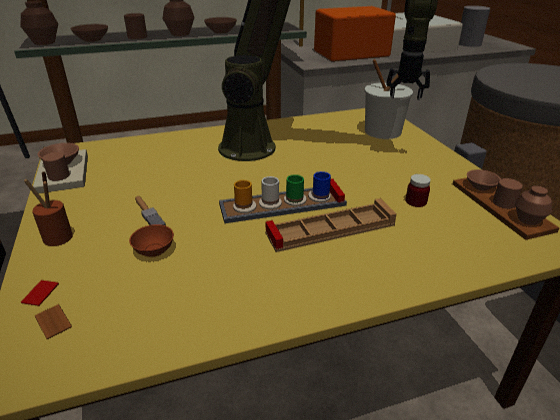

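The row from the board's red end (left, +y) runs blue (216,218), green (251,223), white (284,228), ochre (318,230). The rack is farther from the robot, with its red bar at the right, −y end (302,159). The order therefore reverses in y: blue goes to the −y compartment.

```bash
cat > h.py <<'E'
from rig import *
import cv2,numpy as np
from scipy.spatial.transform import Rotation as R
def campose(n,o=None):
    c=calibration(n)
    if n!="wrist": return c["intrinsics"],c["pose"]
    T=np.eye(4);q=o["orientation"];T[:3,:3]=R.from_quat([q[1],q[2],q[3],q[0]]).as_matrix();T[:3,3]=o["eef_pos"]
    return c["intrinsics"],T@c["hand_eye"]
def plane(K,P,uv,z):
    uv=np.atleast_2d(uv).astype(float)
    d=np.c_[(uv[:,0]-K[0,2])/K[0,0],-(uv[:,1]-K[1,2])/K[1,1],-np.ones(len(uv))]@P[:3,:3].T
    return P[:3,3]+d*((z-P[2,3])/d[:,2])[:,None]
def proj(K,P,X):
    c=(np.atleast_2d(X)-P[:3,3])@P[:3,:3]
    return np.c_[K[0,2]+K[0,0]*c[:,0]/-c[:,2],K[1,2]-K[1,1]*c[:,1]/-c[:,2]]
E
python3 - <<'E'
from h import *
im=cv2.cvtColor(cv2.imread("pics/top0.png"),cv2.COLOR_BGR2RGB);K,P=campose("top")
hsv=cv2.cvtColor(im,cv2.COLOR_RGB2HSV);H,S,V=cv2.split(hsv)
red=(((H<6)|(H>174))&(S>170)&(V>90)).astype(np.uint8)
n,l,st,ce=cv2.connectedComponentsWithStats(red)
for i in range(1,n):
    if st[i,4]>60:
        r=cv2.minAreaRect(np.argwhere(l==i)[:,::-1].astype(np.float32))
        print(st[i],ce[i],np.round(r[1],1),np.round(plane(K,P,ce[i],.045),4),np.round(plane(K,P,cv2.boxPoints(r),.045)[:,:2],3).tolist())
cv2.imwrite("pics/topc.png",cv2.resize(im[130:265,140:360,::-1],None,fx=3.6,fy=3.6,interpolation=cv2.INTER_CUBIC))
E
```

```text
[298 141   8  35 196] [301.7244898  158.92857143] [34.2  6.8] [[ 0.6288 -0.0837  0.045 ]] [[0.676, -0.072], [0.677, -0.09], [0.587, -0.095], [0.585, -0.077]]
[515 144  27  32 345] [528.1884058  159.43478261] [17.6 26.8] [[ 0.6399 -0.6778  0.045 ]] [[0.619, -0.64], [0.683, -0.676], [0.661, -0.716], [0.598, -0.679]]
[191 199  12  42 284] [196.23239437 218.85211268] [ 7.6 41.9] [[0.467  0.1842 0.045 ]] [[0.413, 0.198], [0.52, 0.19], [0.518, 0.171], [0.411, 0.178]]
```

View pics/topc.png

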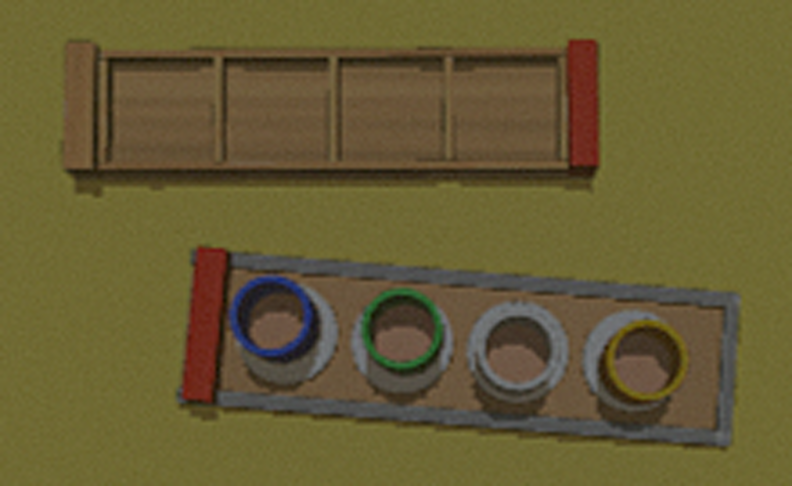

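The crop (3.6×, offset 140,130) puts the rim centres at blue (273,319), green (402,330), white (517,353) and ochre (645,361). The rack's bar tops are wood (81,106) and red (583,104). The beakers sit off-centre on their bats, so I measure the rims themselves.

```bash
python3 - <<'E'
from h import *
K,P=campose("top")
f=lambda a:np.array(a)/3.6+[140,130]
c=plane(K,P,f([(273,319),(402,330),(517,353),(645,361)]),.097)
b=plane(K,P,f([(81,106),(583,104)]),.045)
print(c.round(4),b.round(4),np.linalg.norm(b[0]-b[1]))
u=(b[0]-b[1]);u/=np.linalg.norm(u);m=b.mean(0)
print([(m+u*k).round(4).tolist() for k in(-.126,-.042,.042,.126)],np.diff(c[:,:2],axis=0), np.degrees(np.arctan2(-u[0],u[1])))
E
```

```text
[[ 0.4636  0.128   0.097 ]
 [ 0.4578  0.0404  0.097 ]
 [ 0.4436 -0.0379  0.097 ]
 [ 0.4398 -0.1249  0.097 ]] [[ 0.6199  0.2774  0.045 ]
 [ 0.6289 -0.0843  0.045 ]] 0.3617881795803085
[[0.6276, -0.0294, 0.045], [0.6255, 0.0545, 0.045], [0.6234, 0.1385, 0.045], [0.6213, 0.2225, 0.045]] [[-0.00582571 -0.08763403]
 [-0.0141701  -0.07830752]
 [-0.0038035  -0.08695274]] 1.4335675452292287
```

Emit:
step_arm([
  [[0.03, -0.02, 0, 0, 0, -4], [0.06, -0.05, 0, 0, 0, -10], [0.09, -0.08, 0, 0, 0, -16], [0.115, -0.115, 0, 0, 0, -22], [0.14, -0.15, 0, 0, 0, -28], [0.16, -0.19, 0, 0, 0, -34], [0.175, -0.23, 0, 0, 0, -40], [0.185, -0.27, 0, 0, 0, -46], [0.19, -0.31, 0, 0, 0, -52], [0.195, -0.34, 0, 0, 0, -58], [0.195, -0.36, 0, 0, 0, -64], [0.195, -0.37, 0, 0, 0, -68]],
], claw=0.0854)

```text
time_s: 1.1
eef_pos: [0.4626, 0.1639, 0.3036]
orientation: [0.0, 0.737, 0.676, -0.001]
contact_force: [0.1, -0.0, 0.6]
gripper_width: 0.999
grasp_force: 0.0
```

Emit:
step_arm([
  [[0.01, -0.03, 0.01, 0, 0, 0], [0.02, -0.06, 0.025, 0, 0, 0], [0.03, -0.09, 0.04, 0, 0, 0], [0.035, -0.11, 0.05, 0, 0, 0], [0.04, -0.12, 0.05, 0, 0, 0], [0.04, -0.12, 0.05, 0, 0, 0], [0.04, -0.12, 0.05, 0, 0, 0]],
])

```text
time_s: 1.68
eef_pos: [0.5026, 0.047, 0.3529]
orientation: [-0.001, 0.735, 0.678, -0.0]
contact_force: [0.1, -0.1, 0.4]
gripper_width: 0.999
grasp_force: 0.0
```

```bash
python3 - <<'E'
from h import *
o=get_obs();im=snapshot("wrist");np.savez("w1.npz",im=im,p=o["eef_pos"],q=o["orientation"])
cv2.imwrite("pics/w1.png",im[:,:,::-1]);K,P=campose("wrist",o);print(o["eef_pos"],P[:3,3])
print(proj(K,P,[[.4636,.128,.097],[.4578,.0404,.097],[.4436,-.0379,.097],[.4398,-.1249,.097]]).round())
E
```

```text
[0.50259483 0.04700029 0.35291103] [0.51147423 0.13239139 0.42319415]
[[233. 108.]
 [238. 193.]
 [234. 258.]
 [240. 320.]]
```

View pics/w1.png

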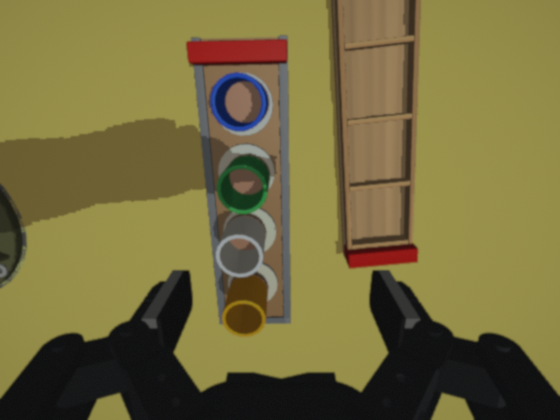

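Wrist view: rims at blue (239,101), green (243,188), white (240,256) and ochre (244,318), a few px from the top-view prediction. The rack's red bar is at (381,256). Next I fit the rims properly and triangulate.

```bash
python3 - <<'E'
from h import *
from scipy.optimize import least_squares
d=np.load("w1.npz");K,P=campose("wrist",dict(eef_pos=d["p"],orientation=d["q"]));im=d["im"]
H,S,V=cv2.split(cv2.cvtColor(im,cv2.COLOR_RGB2HSV))
seeds=dict(blue=(239,101),green=(243,188),white=(240,256),ochre=(244,318))
print([ (k,[int(x[v[1]+ {'blue':-27,'green':-27,'white':19,'ochre':14}[k]+j,v[0]]) for j in(-1,1) for x in(H,S,V)]) for k,v in seeds.items()])
yy,xx=np.mgrid[:420,:560]
M=dict(blue=(H>105)&(H<130)&(S>150)&(V>60),green=(H>50)&(H<90)&(S>110)&(V>50),white=(S<45)&(V>130),ochre=(H>12)&(H<24)&(S>190)&(V>120))
for k,s in seeds.items():
    # outer rim edge: along rays from the centre, the last masked pixel
    c0=plane(K,P,s,.097)[0];pts=[]
    for a in np.linspace(0,2*np.pi,120,endpoint=False):
        r=np.arange(.018,.034,.0003);X=c0+np.c_[r*np.cos(a),r*np.sin(a),0*r]
        uv=proj(K,P,X).round().astype(int);m=M[k][uv[:,1],uv[:,0]]
        if m.any(): pts.append(X[np.nonzero(m)[0][-1],:2])
    pts=np.array(pts)
    f=least_squares(lambda p:np.hypot(*(pts-p[:2]).T)-p[2],[*c0[:2],.028],loss="soft_l1",f_scale=.001)
    print(k,len(pts),f.x.round(4),np.sqrt(np.mean(f.fun**2)).round(4))
red=(((H<6)|(H>174))&(S>170)&(V>80)).astype(np.uint8);n,l,st,ce=cv2.connectedComponentsWithStats(red)
for i in range(1,n):
    if st[i,4]>60: print(st[i],plane(K,P,ce[i],.045).round(4))
w=plane(K,P,[(345,43),(416,39),(347,121),(412,116),(349,187),(411,183),(351,244),(411,240)],.03);print(w.round(4))
E
```

```text
[('blue', [116, 129, 144, 112, 198, 160]), ('green', [66, 156, 54, 66, 161, 54]), ('white', [99, 12, 147, 60, 4, 141]), ('ochre', [18, 207, 79, 21, 213, 104])]
blue 120 [0.4697 0.1334 0.0268] 0.0006
green 120 [0.4633 0.0464 0.0282] 0.0024
white 120 [ 0.4499 -0.0351  0.0273] 0.0024
ochre 119 [ 0.4443 -0.1223  0.0264] 0.0008
[ 187   40  100   24 2133] [[0.4683 0.186  0.045 ]]
[348 248  69  19 927] [[ 0.6322 -0.0788  0.045 ]]
[[ 0.5884  0.1866  0.03  ]
 [ 0.6677  0.1843  0.03  ]
 [ 0.5897  0.1016  0.03  ]
 [ 0.6679  0.1012  0.03  ]
 [ 0.5914  0.0185  0.03  ]
 [ 0.6713  0.0174  0.03  ]
 [ 0.5934 -0.0634  0.03  ]
 [ 0.6757 -0.0639  0.03  ]]
```

Emit:
step_arm([
  [[-0.01, 0.025, -0.01, 0, 0, 0], [-0.02, 0.05, -0.03, 0, 0, 0], [-0.03, 0.07, -0.06, 0, 0, 0], [-0.036, 0.081, -0.09, 0, 0, 0], [-0.036, 0.084, -0.12, 0, 0, 0], [-0.036, 0.084, -0.15, 0, 0, 0], [-0.036, 0.084, -0.175, 0, 0, 0], [-0.036, 0.084, -0.195, 0, 0, 0], [-0.036, 0.084, -0.21, 0, 0, 0], [-0.036, 0.084, -0.22, 0, 0, 0], [-0.036, 0.084, -0.225, 0, 0, 0], [-0.036, 0.084, -0.225, 0, 0, 0]],
])

```text
time_s: 2.73
eef_pos: [0.4657, 0.1314, 0.1278]
orientation: [-0.001, 0.734, 0.679, -0.001]
contact_force: [-0.9, 0.7, 0.7]
gripper_width: 1.0
grasp_force: 0.0
```

```bash
python3 - <<'E'
from h import *
o=get_obs();im=snapshot("wrist")
cv2.imwrite("pics/w2.png",im[:,:,::-1]);K,P=campose("wrist",o)
s=snapshot("scene");cv2.imwrite("pics/s2.png",cv2.resize(s[150:260,200:400,::-1],None,fx=4,fy=4))
print(o["eef_pos"])
E
```

```text
[0.46574193 0.13136142 0.12782321]
```

View pics/w2.png

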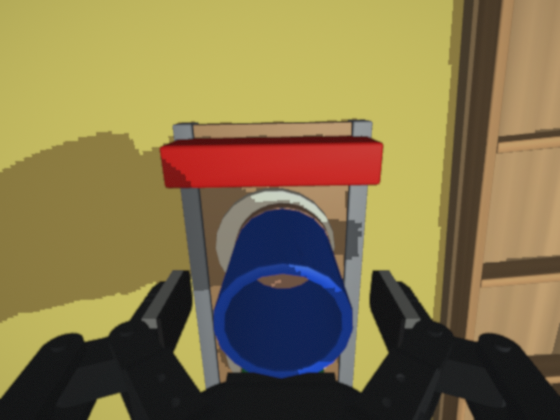

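Blue is centred between the fingers: rim at x 215–352, centre about 283, with the fingers at 190 and 372. I'll grip it and lift slightly.

Emit:
step_arm([
  [[0, 0, 0, 0, 0, 0], [0, 0, 0, 0, 0, 0], [0, 0, 0, 0, 0, 0], [0, 0, 0, 0, 0, 0], [0, 0, 0, 0, 0, 0], [0, 0, 0, 0, 0, 0], [0, 0, 0, 0, 0, 0], [0, 0, 0, 0, 0, 0], [0, 0, 0.004, 0, 0, 0], [0, 0, 0.012, 0, 0, 0], [0, 0, 0.02, 0, 0, 0], [0, 0, 0.025, 0, 0, 0]],
], claw=0.04)

```text
time_s: 3.83
eef_pos: [0.4673, 0.1309, 0.1552]
orientation: [0.0, 0.734, 0.679, 0.0]
contact_force: [0.4, -0.5, -2.9]
gripper_width: 0.636
grasp_force: 63.5
```

```bash
python3 - <<'E'
from h import *
o=get_obs();im=snapshot("wrist")
cv2.imwrite("pics/w3.png",im[:,:,::-1]);K,P=campose("wrist",o)
print(o["eef_pos"],plane(K,P,(283,320),.097+.0),o["contact_force"],o["gripper_width"])
E
```

```text
[0.46726593 0.13093142 0.15520955] [[0.46926876 0.11345137 0.097     ]] [ 0.37132613 -0.51140123 -2.85601673] 0.6363238506194573
```

View pics/w3.png

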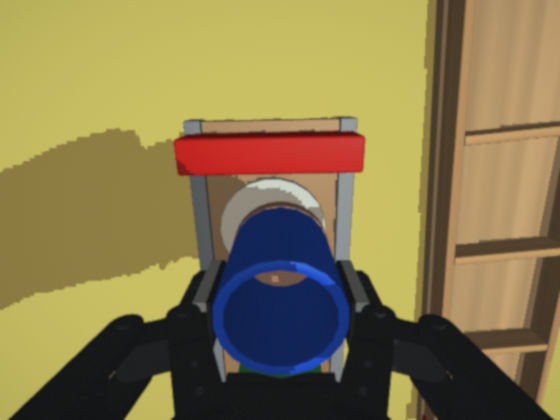

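```bash
python3 - <<'E'
from h import *
q=np.array([0,.734,.679,0])
for p,z in(([.467,.131,.129],.097),([.467,.131,.154],.122)):
    K,P=campose("wrist",dict(eef_pos=p,orientation=q))
    print(plane(K,P,(283,320),z),plane(K,P,[(213,312),(349,312)],z)[:,:2])
E
```

```text
[[0.47031935 0.13451106 0.097     ]] [[0.44340381 0.1404117 ]
 [0.49626244 0.13623972]]
[[0.47031935 0.13451106 0.122     ]] [[0.44340381 0.1404117 ]
 [0.49626244 0.13623972]]
```

Emit:
step_arm([
  [[0, 0, 0.02, 0, 0, 0], [0, 0, 0.045, 0, 0, 0], [0, 0, 0.07, 0, 0, 0], [0.005, -0.005, 0.09, 0, 0, 0], [0.017, -0.017, 0.1, 0, 0, 0], [0.035, -0.035, 0.1, 0, 0, 0], [0.055, -0.055, 0.1, 0, 0, 0], [0.077, -0.077, 0.1, 0, 0, 0], [0.1, -0.1, 0.1, 0, 0, 0], [0.12, -0.12, 0.1, 0, 0, 0], [0.135, -0.135, 0.1, 0, 0, 0], [0.147, -0.147, 0.1, 0, 0, 0]],
])

```text
time_s: 4.88
eef_pos: [0.6151, -0.0178, 0.2538]
orientation: [0.0, 0.735, 0.678, -0.0]
contact_force: [-0.7, -0.1, -1.5]
gripper_width: 0.643
grasp_force: 64.0
```

Emit:
step_arm([
  [[0.01, -0.006, 0, 0, 0, 0], [0.016, -0.01, -0.01, 0, 0, 0], [0.016, -0.01, -0.03, 0, 0, 0], [0.016, -0.01, -0.055, 0, 0, 0], [0.016, -0.01, -0.08, 0, 0, 0], [0.016, -0.01, -0.1, 0, 0, 0], [0.016, -0.01, -0.113, 0, 0, 0], [0.016, -0.01, -0.122, 0, 0, 0], [0.016, -0.01, -0.126, 0, 0, 0], [0.016, -0.01, -0.129, 0, 0, 0], [0.016, -0.01, -0.131, 0, 0, 0], [0.016, -0.01, -0.131, 0, 0, 0]],
])

```text
time_s: 5.88
eef_pos: [0.6303, -0.0261, 0.1234]
orientation: [0.0, 0.734, 0.679, 0.0]
contact_force: [-0.4, 0.7, -2.0]
gripper_width: 0.639
grasp_force: 64.1
```

```bash
python3 - <<'E'
from h import *
im=snapshot("wrist");cv2.imwrite("pics/w4.png",im[:,:,::-1]);o=get_obs();print(o["eef_pos"],o["contact_force"])
E
```

```text
[ 0.63034349 -0.02608944  0.12362549] [ 0.25590234  0.47216979 -1.22988154]
```

View pics/w4.png

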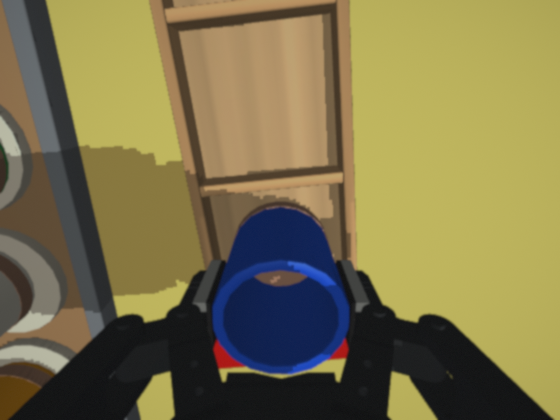

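Blue is inside the red-end compartment, walls at columns 208 and 352 around it, and still 6 mm above the floor.

Emit:
step_arm([
  [[0, 0, -0.002, 0, 0, 0], [0, 0, -0.004, 0, 0, 0], [0, 0, -0.005, 0, 0, 0], [0, 0, -0.006, 0, 0, 0], [0, 0, -0.006, 0, 0, 0]],
])

```text
time_s: 6.35
eef_pos: [0.6301, -0.0262, 0.1182]
orientation: [0.0, 0.734, 0.679, 0.0]
contact_force: [-3.5, 0.9, 7.0]
gripper_width: 0.639
grasp_force: 64.9
```

Emit:
step_arm([
  [[0, 0, 0, 0, 0, 0], [0, 0, 0, 0, 0, 0], [0, 0, 0, 0, 0, 0], [0, 0, 0, 0, 0, 0], [0, 0, 0, 0, 0, 0], [0, 0, 0.005, 0, 0, 0], [0, 0, 0.02, 0, 0, 0], [0, 0, 0.045, 0, 0, 0], [0, 0, 0.075, 0, 0, 0], [0, 0, 0.105, 0, 0, 0], [-0.01, 0.004, 0.125, 0, 0, 0], [-0.025, 0.01, 0.137, 0, 0, 0]],
], claw=0.0854)

```text
time_s: 7.35
eef_pos: [0.6068, -0.0164, 0.2574]
orientation: [0.002, 0.735, 0.678, 0.002]
contact_force: [-0.7, -0.1, -0.7]
gripper_width: 1.0
grasp_force: 0.0
```

Emit:
step_arm([
  [[-0.03, 0.012, 0, 0, 0, 0], [-0.06, 0.025, 0, 0, 0, 0], [-0.09, 0.038, 0, 0, 0, 0], [-0.115, 0.048, 0, 0, 0, 0], [-0.134, 0.055, 0, 0, 0, 0], [-0.143, 0.059, -0.01, 0, 0, 0], [-0.1445, 0.0595, -0.03, 0, 0, 0], [-0.1445, 0.0595, -0.06, 0, 0, 0], [-0.1445, 0.0595, -0.09, 0, 0, 0], [-0.1445, 0.0595, -0.11, 0, 0, 0], [-0.1445, 0.0595, -0.121, 0, 0, 0], [-0.1445, 0.0595, -0.125, 0, 0, 0]],
])

```text
time_s: 8.35
eef_pos: [0.459, 0.0433, 0.1273]
orientation: [-0.001, 0.734, 0.679, -0.001]
contact_force: [-0.3, -0.0, -0.0]
gripper_width: 1.002
grasp_force: 0.0
```

```bash
python3 - <<'E'
from h import *
im=snapshot("wrist");cv2.imwrite("pics/w5.png",im[:,:,::-1]);o=get_obs();print(o["eef_pos"],o["contact_force"])
E
```

```text
[0.45936975 0.04329812 0.1276174 ] [-0.02943008  0.15356515 -0.46582254]
```

View pics/w5.png

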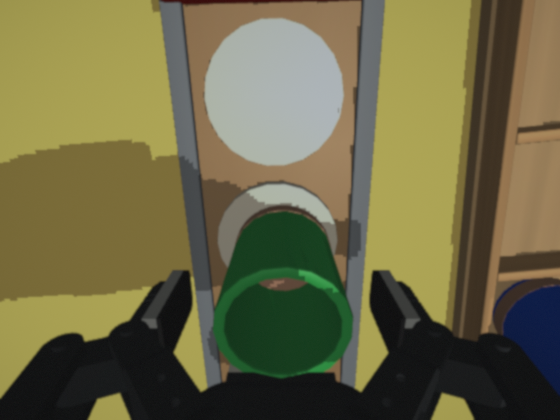

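Green is centred between the fingers (rim 215–352), and blue stands in its compartment at lower right. Same routine again.

Emit:
step_arm([
  [[0, 0, 0, 0, 0, 0], [0, 0, 0, 0, 0, 0], [0, 0, 0, 0, 0, 0], [0, 0, 0, 0, 0, 0], [0, 0, 0, 0, 0, 0], [0, 0, 0, 0, 0, 0], [0, 0, 0, 0, 0, 0], [0, 0, 0.004, 0, 0, 0], [0, 0, 0.015, 0, 0, 0], [0, 0, 0.035, 0, 0, 0], [0, 0, 0.06, 0, 0, 0], [0, 0, 0.085, 0, 0, 0]],
], claw=0.04)

```text
time_s: 9.4
eef_pos: [0.46, 0.0433, 0.2152]
orientation: [-0.0, 0.734, 0.679, -0.0]
contact_force: [0.5, 0.4, -1.4]
gripper_width: 0.651
grasp_force: 63.8
```

Emit:
step_arm([
  [[0.006, 0.001, 0.02, 0, 0, 0], [0.02, 0.002, 0.035, 0, 0, 0], [0.04, 0.004, 0.04, 0, 0, 0], [0.065, 0.006, 0.04, 0, 0, 0], [0.09, 0.008, 0.04, 0, 0, 0], [0.115, 0.01, 0.04, 0, 0, 0], [0.138, 0.012, 0.04, 0, 0, 0], [0.155, 0.0135, 0.04, 0, 0, 0], [0.164, 0.0135, 0.04, 0, 0, 0], [0.1675, 0.0135, 0.03, 0, 0, 0], [0.1675, 0.0135, 0.01, 0, 0, 0], [0.1675, 0.0135, -0.01, 0, 0, 0]],
])

```text
time_s: 10.4
eef_pos: [0.6277, 0.0568, 0.2037]
orientation: [0.0, 0.734, 0.679, 0.0]
contact_force: [0.3, -0.1, -2.6]
gripper_width: 0.649
grasp_force: 63.9
```

Emit:
step_arm([
  [[0, 0, -0.02, 0, 0, 0], [0, 0, -0.042, 0, 0, 0], [0, 0, -0.06, 0, 0, 0], [0, 0, -0.072, 0, 0, 0], [0, 0, -0.079, 0, 0, 0], [0, 0, -0.082, 0, 0, 0], [0, 0, -0.084, 0, 0, 0], [0, 0, -0.085, 0, 0, 0], [0, 0, -0.086, 0, 0, 0], [0, 0, -0.0865, 0, 0, 0], [0, 0, -0.087, 0, 0, 0], [0, 0, -0.087, 0, 0, 0]],
])

```text
time_s: 11.4
eef_pos: [0.6285, 0.057, 0.1186]
orientation: [0.001, 0.734, 0.679, 0.001]
contact_force: [-2.0, -1.0, 5.9]
gripper_width: 0.651
grasp_force: 64.6
```

Emit:
step_arm([
  [[0, 0, 0, 0, 0, 0], [0, 0, 0, 0, 0, 0], [0, 0, 0, 0, 0, 0], [0, 0, 0, 0, 0, 0], [0, 0, 0, 0, 0, 0], [0, 0, 0.005, 0, 0, 0], [0, 0, 0.02, 0, 0, 0], [0, 0, 0.045, 0, 0, 0], [0, 0, 0.075, 0, 0, 0], [0, 0, 0.105, 0, 0, 0], [-0.01, -0.004, 0.125, 0, 0, 0], [-0.025, -0.01, 0.137, 0, 0, 0]],
], claw=0.0854)

```text
time_s: 12.4
eef_pos: [0.6047, 0.0473, 0.2574]
orientation: [0.002, 0.734, 0.679, 0.002]
contact_force: [-0.1, -0.5, -0.5]
gripper_width: 1.001
grasp_force: 0.0
```

Emit:
step_arm([
  [[-0.03, -0.016, 0, 0, 0, 0], [-0.06, -0.032, 0, 0, 0, 0], [-0.09, -0.048, 0, 0, 0, 0], [-0.12, -0.064, 0, 0, 0, 0], [-0.143, -0.077, 0, 0, 0, 0], [-0.154, -0.082, -0.01, 0, 0, 0], [-0.156, -0.0835, -0.03, 0, 0, 0], [-0.156, -0.0835, -0.06, 0, 0, 0], [-0.156, -0.0835, -0.09, 0, 0, 0], [-0.156, -0.0835, -0.11, 0, 0, 0], [-0.156, -0.0835, -0.121, 0, 0, 0], [-0.156, -0.0835, -0.125, 0, 0, 0]],
])

```text
time_s: 13.4
eef_pos: [0.4455, -0.0365, 0.1273]
orientation: [-0.001, 0.734, 0.679, -0.001]
contact_force: [-0.1, -0.7, 0.1]
gripper_width: 0.999
grasp_force: 0.0
```

```bash
python3 - <<'E'
from h import *
im=snapshot("wrist");cv2.imwrite("pics/w6.png",im[:,:,::-1]);o=get_obs();print(o["eef_pos"],o["contact_force"])
E
```

```text
[ 0.44584417 -0.03655916  0.12764308] [-0.11690314 -0.71768778 -0.20418084]
```

View pics/w6.png

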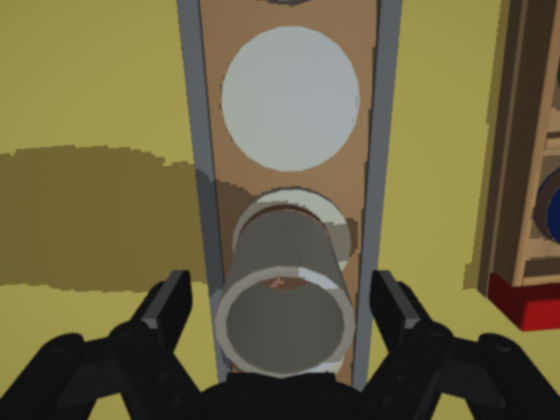

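White is centred (rim 216–353). I grip it and carry it to compartment 3.

Emit:
step_arm([
  [[0, 0, 0, 0, 0, 0], [0, 0, 0, 0, 0, 0], [0, 0, 0, 0, 0, 0], [0, 0, 0, 0, 0, 0], [0, 0, 0, 0, 0, 0], [0, 0, 0, 0, 0, 0], [0, 0, 0, 0, 0, 0], [0, 0, 0.004, 0, 0, 0], [0, 0, 0.015, 0, 0, 0], [0, 0, 0.035, 0, 0, 0], [0, 0, 0.06, 0, 0, 0], [0, 0, 0.085, 0, 0, 0]],
], claw=0.04)

```text
time_s: 14.45
eef_pos: [0.4464, -0.0366, 0.2151]
orientation: [-0.0, 0.734, 0.679, -0.0]
contact_force: [1.2, 0.2, -2.3]
gripper_width: 0.652
grasp_force: 63.9
```

Emit:
step_arm([
  [[0.004, 0.004, 0.02, 0, 0, 0], [0.014, 0.014, 0.035, 0, 0, 0], [0.03, 0.03, 0.04, 0, 0, 0], [0.05, 0.05, 0.04, 0, 0, 0], [0.072, 0.071, 0.04, 0, 0, 0], [0.095, 0.094, 0.04, 0, 0, 0], [0.117, 0.116, 0.04, 0, 0, 0], [0.138, 0.137, 0.04, 0, 0, 0], [0.156, 0.155, 0.04, 0, 0, 0], [0.169, 0.168, 0.04, 0, 0, 0], [0.177, 0.1755, 0.035, 0, 0, 0], [0.179, 0.1775, 0.02, 0, 0, 0]],
])

```text
time_s: 15.45
eef_pos: [0.6283, 0.1425, 0.2359]
orientation: [0.001, 0.734, 0.679, 0.002]
contact_force: [-0.5, -0.6, -2.3]
gripper_width: 0.65
grasp_force: 64.0
```

Emit:
step_arm([
  [[0, 0, -0.025, 0, 0, 0], [0, 0, -0.052, 0, 0, 0], [0, 0, -0.078, 0, 0, 0], [0, 0, -0.096, 0, 0, 0], [0, 0, -0.107, 0, 0, 0], [0, 0, -0.112, 0, 0, 0], [0, 0, -0.114, 0, 0, 0], [0, 0, -0.115, 0, 0, 0], [0, 0, -0.116, 0, 0, 0], [0, 0, -0.1165, 0, 0, 0], [0, 0, -0.117, 0, 0, 0], [0, 0, -0.117, 0, 0, 0]],
])

```text
time_s: 16.45
eef_pos: [0.6267, 0.1411, 0.1186]
orientation: [0.001, 0.734, 0.679, 0.001]
contact_force: [-1.5, -0.7, 5.1]
gripper_width: 0.651
grasp_force: 64.5
```

Emit:
step_arm([
  [[0, 0, 0, 0, 0, 0], [0, 0, 0, 0, 0, 0], [0, 0, 0, 0, 0, 0], [0, 0, 0, 0, 0, 0], [0, 0, 0, 0, 0, 0], [0, 0, 0.005, 0, 0, 0], [0, 0, 0.02, 0, 0, 0], [0, 0, 0.045, 0, 0, 0], [0, 0, 0.075, 0, 0, 0], [0, 0, 0.105, 0, 0, 0], [-0.006, -0.01, 0.125, 0, 0, 0], [-0.02, -0.025, 0.137, 0, 0, 0]],
], claw=0.0854)

```text
time_s: 17.45
eef_pos: [0.608, 0.1169, 0.2574]
orientation: [0.001, 0.734, 0.679, 0.002]
contact_force: [-0.4, 0.2, -0.3]
gripper_width: 0.996
grasp_force: 0.0
```

Emit:
step_arm([
  [[-0.016, -0.024, 0, 0, 0, 0], [-0.034, -0.05, 0, 0, 0, 0], [-0.054, -0.079, 0, 0, 0, 0], [-0.074, -0.108, 0, 0, 0, 0], [-0.094, -0.137, 0, 0, 0, 0], [-0.114, -0.166, 0, 0, 0, 0], [-0.132, -0.193, 0, 0, 0, 0], [-0.148, -0.216, 0, 0, 0, 0], [-0.158, -0.231, 0, 0, 0, 0], [-0.163, -0.238, -0.005, 0, 0, 0], [-0.164, -0.2395, -0.015, 0, 0, 0], [-0.164, -0.2395, -0.035, 0, 0, 0]],
])

```text
time_s: 18.45
eef_pos: [0.4434, -0.1241, 0.2199]
orientation: [0.002, 0.735, 0.678, 0.001]
contact_force: [1.2, 0.4, 0.6]
gripper_width: 1.0
grasp_force: 0.0
```

Emit:
step_arm([
  [[0, 0, -0.025, 0, 0, 0], [0, 0, -0.05, 0, 0, 0], [0, 0, -0.07, 0, 0, 0], [0, 0, -0.083, 0, 0, 0], [0, 0, -0.09, 0, 0, 0], [0, 0, -0.09, 0, 0, 0]],
])

```text
time_s: 18.95
eef_pos: [0.441, -0.1225, 0.1269]
orientation: [-0.002, 0.734, 0.679, -0.001]
contact_force: [-0.3, -0.7, -0.3]
gripper_width: 1.003
grasp_force: 0.0
```

```bash
python3 - <<'E'
from h import *
im=snapshot("wrist");cv2.imwrite("pics/w7.png",im[:,:,::-1]);o=get_obs();print(o["eef_pos"],o["contact_force"])
E
```

```text
[ 0.4417151  -0.12284196  0.12807115] [-0.31861898 -0.16847549  0.18918729]
```

View pics/w7.png

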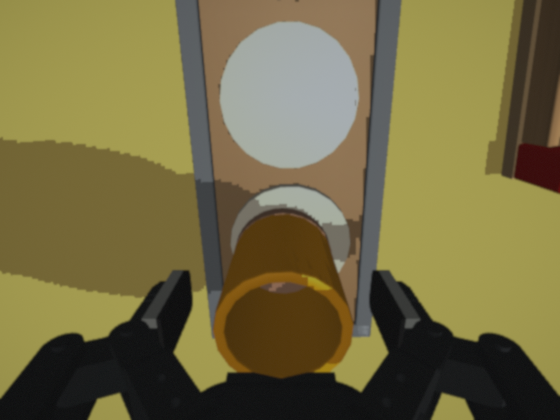

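Ochre is centred (rim 216–352). I grip it and carry it to the last compartment.

Emit:
step_arm([
  [[0, 0, 0, 0, 0, 0], [0, 0, 0, 0, 0, 0], [0, 0, 0, 0, 0, 0], [0, 0, 0, 0, 0, 0], [0, 0, 0, 0, 0, 0], [0, 0, 0, 0, 0, 0], [0, 0, 0, 0, 0, 0], [0, 0, 0.004, 0, 0, 0], [0, 0, 0.015, 0, 0, 0], [0, 0, 0.035, 0, 0, 0], [0, 0, 0.06, 0, 0, 0], [0, 0, 0.085, 0, 0, 0]],
], claw=0.04)

```text
time_s: 20.0
eef_pos: [0.4413, -0.1235, 0.215]
orientation: [-0.0, 0.734, 0.679, -0.0]
contact_force: [0.4, 0.5, -2.5]
gripper_width: 0.646
grasp_force: 63.8
```

Emit:
step_arm([
  [[0.003, 0.005, 0.02, 0, 0, 0], [0.009, 0.016, 0.035, 0, 0, 0], [0.018, 0.034, 0.04, 0, 0, 0], [0.03, 0.057, 0.04, 0, 0, 0], [0.043, 0.083, 0.04, 0, 0, 0], [0.057, 0.109, 0.04, 0, 0, 0], [0.071, 0.136, 0.04, 0, 0, 0], [0.085, 0.163, 0.04, 0, 0, 0], [0.099, 0.19, 0.04, 0, 0, 0], [0.113, 0.217, 0.04, 0, 0, 0], [0.127, 0.244, 0.04, 0, 0, 0], [0.14, 0.269, 0.04, 0, 0, 0]],
])

```text
time_s: 21.0
eef_pos: [0.5824, 0.147, 0.2543]
orientation: [0.0, 0.734, 0.679, 0.0]
contact_force: [1.6, 0.3, -2.4]
gripper_width: 0.643
grasp_force: 63.8
```

Emit:
step_arm([
  [[0.012, 0.024, 0, 0, 0, 0], [0.023, 0.044, 0, 0, 0, 0], [0.032, 0.061, 0, 0, 0, 0], [0.038, 0.073, 0, 0, 0, 0], [0.0415, 0.079, 0, 0, 0, 0], [0.0415, 0.0795, -0.005, 0, 0, 0], [0.0415, 0.0795, -0.02, 0, 0, 0], [0.0415, 0.0795, -0.045, 0, 0, 0], [0.0415, 0.0795, -0.07, 0, 0, 0], [0.0415, 0.0795, -0.09, 0, 0, 0], [0.0415, 0.0795, -0.105, 0, 0, 0], [0.0415, 0.0795, -0.115, 0, 0, 0]],
])

```text
time_s: 22.0
eef_pos: [0.6218, 0.2233, 0.1367]
orientation: [-0.001, 0.735, 0.678, -0.002]
contact_force: [-0.6, -0.2, -1.9]
gripper_width: 0.642
grasp_force: 63.8
```

Emit:
step_arm([
  [[0, 0, -0.007, 0, 0, 0], [0, 0, -0.013, 0, 0, 0], [0, 0, -0.017, 0, 0, 0], [0, 0, -0.019, 0, 0, 0], [0, 0, -0.02, 0, 0, 0], [0, 0, -0.021, 0, 0, 0], [0, 0, -0.0215, 0, 0, 0], [0, 0, -0.022, 0, 0, 0], [0, 0, -0.022, 0, 0, 0]],
])

```text
time_s: 22.75
eef_pos: [0.6238, 0.2251, 0.1183]
orientation: [0.0, 0.734, 0.679, 0.001]
contact_force: [-2.1, -0.4, 5.5]
gripper_width: 0.647
grasp_force: 64.6
```

Contact felt, so I release, rise and back away toward the robot.

Emit:
step_arm([
  [[0, 0, 0, 0, 0, 0], [0, 0, 0, 0, 0, 0], [0, 0, 0, 0, 0, 0], [0, 0, 0, 0, 0, 0], [0, 0, 0, 0, 0, 0], [0, 0, 0.005, 0, 0, 0], [0, 0, 0.02, 0, 0, 0], [0, 0, 0.045, 0, 0, 0], [0, 0, 0.075, 0, 0, 0], [0, 0, 0.105, 0, 0, 0], [0, 0, 0.135, 0, 0, 0], [-0.015, 0, 0.16, 0, 0, 0]],
], claw=0.0854)

```text
time_s: 23.75
eef_pos: [0.6103, 0.2249, 0.2795]
orientation: [0.001, 0.735, 0.678, 0.001]
contact_force: [-0.9, 0.6, 0.0]
gripper_width: 1.003
grasp_force: 0.0
```

Emit:
step_arm([
  [[-0.03, 0, 0.01, 0, 0, 0], [-0.06, 0, 0.02, 0, 0, 0], [-0.09, 0, 0.03, 0, 0, 0], [-0.12, 0, 0.03, 0, 0, 0], [-0.145, 0, 0.03, 0, 0, 0], [-0.16, 0, 0.03, 0, 0, 0], [-0.165, 0, 0.03, 0, 0, 0], [-0.165, 0, 0.03, 0, 0, 0], [-0.165, 0, 0.03, 0, 0, 0]],
])

```text
time_s: 24.5
eef_pos: [0.4441, 0.2251, 0.3074]
orientation: [0.0, 0.734, 0.679, 0.001]
contact_force: [0.5, -0.6, -0.1]
gripper_width: 1.001
grasp_force: 0.0
```

```bash
python3 - <<'E'
from h import *
t=snapshot("top");s=snapshot("scene")
a=cv2.resize(t[120:260,140:340,::-1],(800,560)[:2],interpolation=3)[:290]
b=cv2.resize(s[150:260,200:440,::-1],(660,302),interpolation=3);b=cv2.copyMakeBorder(b,0,0,0,140,0)
cv2.imwrite("pics/end.png",np.vstack([a,b]))
E
```

```text
(no output)
```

View pics/end.png

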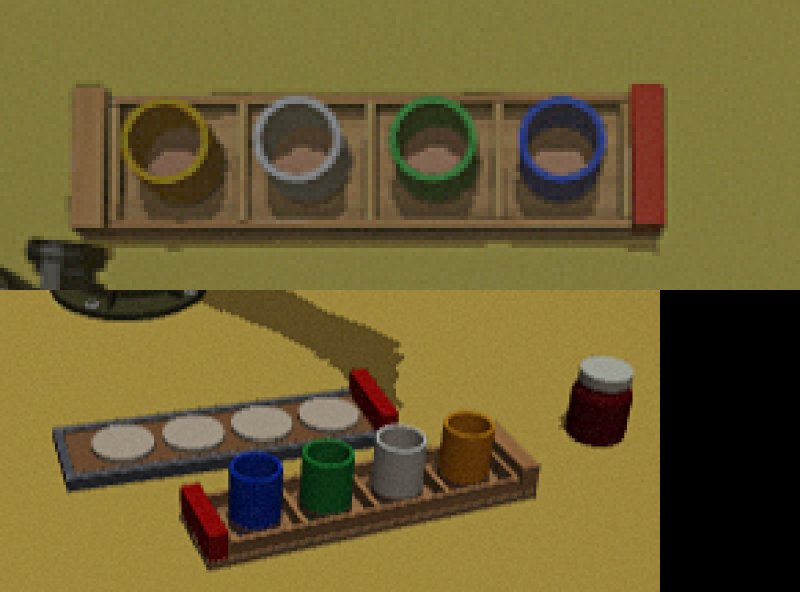

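All four beakers stand upright in their compartments. In the top view, from the red bar, they are blue (562,140), green (433,140), white (297,140) and ochre (166,140), and the gripper is clear of them.

```bash
python3 -c "
from rig import *
print(close_job())"
```

```text
the job is handed in; nothing more can be done
None
```

The four beakers are in the rack in the order blue, green, white, ochre from its red bar, upright and let go of; the job is handed in at about 25 s on the robot's clock.

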